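Slide the specimen dishes and the slide case into their own trays

TASK

Sort the two round dishes and the long slide case on the bench into the two open-fronted trays: the sample on the stand behind each tray shows which kind belongs there. Their lids are loose, so slide them flat along the bench without lifting or tipping them. The dishes must be completely inside their tray, the slide case must lie with a long side squarely against the back wall of its tray, and the oil bottle, tweezers and tally counter must be left where they are.

Things in the scene. Friction and masses are not known exactly. Their poses are not given: they have to be found in the camera images.
- dish_a_center (a point): round lidded specimen dish, black with a grey lid, 52 mm across, 18 mm high, about 80 g, one rigid piece here; it stands on the bench in the middle. This point is its centre, 9 mm above its underside; z up. The other dish is identical
- dish_b_center (a point): round lidded specimen dish, black with a grey lid, 52 mm across, 18 mm high, about 80 g, one rigid piece here; it stands on the bench in the middle. This point is its centre, 9 mm above its underside; z up. The other dish is identical
- slide_case_center (a point): oblong lidded microscope-slide case, black with a grey lid, 84 mm long, 34 mm wide, 16 mm high, about 90 g, one rigid piece here; it lies flat on the bench in the middle. This point is its centre, 8 mm above its underside; x along its length, y across its width, z up
- tray_left: fixed open-fronted aluminium tray at the robot's left (y above 0), mouth towards the bench's middle. Walls 6 mm thick, 30 mm high on three sides; no lip or step at the mouth. Inside 100 mm deep, 320 mm wide. Origin: centre of the inside, at bench height. x axis points from the mouth (x = -50 mm) to the back wall (inner face x = +50 mm), y runs along the back wall (end walls y = +-160 mm)
- tray_right: fixed open-fronted aluminium tray at the robot's right (y below 0), mouth towards the bench's middle. Walls 6 mm thick, 30 mm high on three sides; no lip or step at the mouth. Inside 100 mm deep, 320 mm wide. Origin: centre of the inside, at bench height. x axis points from the mouth (x = -50 mm) to the back wall (inner face x = +50 mm), y runs along the back wall (end walls y = +-160 mm)
- sample_round: fixed white stand, 66 mm by 110 mm and about 70 mm high, with a round dish mounted on its tilted top; it stands behind the back wall of the tray in which the dishes belong: if its y is above 0 that is tray_left, otherwise tray_right. Origin: centre of its underside
- sample_long: the same kind of fixed white stand with an oblong slide case mounted on its tilted top; it stands behind the back wall of the tray in which the slide case belongs. Origin: centre of its underside
- oil_bottle: small amber bottle, 30 mm across, 55 mm high, standing beyond the work; leave it alone. Origin: centre of its underside
- tweezers: steel tweezers lying beyond the work, about 120 mm long; leave them alone. Origin: their middle, on the bench
- counter: small grey tally counter, 50 mm by 45 mm, 34 mm high, beyond the work; leave it alone. Origin: centre of its underside
Things that resemble listed ones, but are neither listed nor needed, are in the scene too. Leave any blue or green look-alike of the part that bears slide_case_center alone.

How it is judged (in metres and radians):
At the end, for the whole second after the job is handed in: Both dishes stand flat on the bench completely inside the tray that has the round sample behind it (3 mm may stick out of the mouth). The slide case lies flat in the other tray with a long side within 6 mm of the back wall and parallel to it within 0.12 rad. All three are at rest (((world y of sample_round above 0 m and x of dish_a_center in the frame of tray_left between -0.027 and 0.05 m and y of dish_a_center in the frame of tray_left between -0.16 and 0.16 m and x of dish_b_center in the frame of tray_left between -0.027 and 0.05 m and y of dish_b_center in the frame of tray_left between -0.16 and 0.16 m and x of slide_case_center in the frame of tray_right between 0.027 and 0.05 m and y of slide_case_center in the frame of tray_right between -0.16 and 0.16 m and angle between the x axis of slide_case_center and the y axis of tray_right, either way round below 0.12 rad) or (world y of sample_round below 0 m and x of dish_a_center in the frame of tray_right between -0.027 and 0.05 m and y of dish_a_center in the frame of tray_right between -0.16 and 0.16 m and x of dish_b_center in the frame of tray_right between -0.027 and 0.05 m and y of dish_b_center in the frame of tray_right between -0.16 and 0.16 m and x of slide_case_center in the frame of tray_left between 0.027 and 0.05 m and y of slide_case_center in the frame of tray_left between -0.16 and 0.16 m and angle between the x axis of slide_case_center and the y axis of tray_left, either way round below 0.12 rad)) and height (world z) of each of dish_a_center, dish_b_center below 0.013 m and angle between each of dish_a_center, dish_b_center, slide_case_center's own z axis and vertical below 0.1 rad and linear speed of each of dish_a, dish_b, slide_case below 0.01 m/s and height (world z) of slide_case_center below 0.012 m); the robot touches nothing.
It fails at once if a dish or the slide case was lifted off the bench (over 12 mm) or tipped (over 0.35 rad) (height (world z) of any of dish_a_center, dish_b_center above 0.021 m or angle between any of dish_a_center, dish_b_center, slide_case_center's own z axis and vertical above 0.35 rad or height (world z) of slide_case_center above 0.02 m).
It fails at once if the oil bottle, tweezers or tally counter was disturbed (moved over 20 mm) (distance of any of oil_bottle, tweezers, counter from where it was at the start of the episode above 0.02 m).
It also fails if it takes over 61 s, if anything falls off the work surface, if the arm or the gripper's body presses on something with over 40 N, if the wrist force passes 120 N, or if a joint passes its speed limit or range.

ROBOT

A 6-joint arm with a two-finger parallel gripper is mounted at the origin on the work surface. World frame = base frame: x ahead of the robot, y to its left, z up, the work surface at z = 0. Lengths are in mm, angles in rad, forces in N, time in s.
With the tool pointing down it reaches from about 325 to 775 mm from the base axis. Payload 5.5 kg.
Tool frame: the origin (TCP) lies between the finger pads; the fingertips stand 14 mm ahead of it and the grasp point (between the pads) lies 5 mm behind it; z points along the fingers, y is the direction in which the jaws open and shut (so a half turn about z gives the same grasp; the last joint's range is limited). The gripper opens to 88 mm and grips with 3 to 60 N. Pads are 20 mm wide; open, the fingers measure 115 mm over their backs; the gripper's body (75 mm by 178 mm) begins 61 mm behind the grasp point.
Start: joints at [-1.179, 0.091, 1.231, -0, 1.82, -0.057], TCP at [260.332, -540.595, 236.631] pointing down, gripper open.
Joint ranges: [-2.87, 2.87], [-0.86, 2.18], [0.17, 2.46], [-1.51, 4.65], [0.06, 2.69], [-2.65, 2.65]. Speed limits (rad/s): [2.57, 2.57, 3.01, 3.14, 3.14, 3.14].

INTERFACE

Orientations are given as a rotation vector (axis times angle).
In Python, from station import ctrl gives the robot as it stands.
- The arm moves only by the tool apply_moves, never from a script. Its argument "plan" is a list of rows, each an object of numbers: "dx", "dy", "dz": the shift along the world's x, y, z in cm; "turn": the turn about the world's z in degrees. In form: [{"dx": .., "dy": .., "dz": .., "turn": ..}, ...]. A call has 1 to 20 rows; each row shifts and turns the commanded pose from where the row before left it; what a row does not reach is not made up. A row lasts 1/8 s, in which the tool goes at most 62.5 mm and 10.7 degrees, less where a joint would pass 70% of its speed; a pose out of reach is approached as far as the arm can. A call is refused whole if a number of a shift passes 6.25 or a number of a turn 10.7, either way. A call with a gripper value outside its range is refused whole. "gripper" is the finger opening in cm, from 0 to 8.78, set as the call begins (left out, the last holds). The fingers move at their own pace and stop on an object; "newtons" is the grip in N (left out, the last holds). Time passes only in rows, so rows that do not move let the fingers close. It gives the time, the measured TCP pose, the force and the opening at its end, in the units of the state.
- ctrl.sense(): the state, without advancing time (a new reading comes with each control period).
- ctrl.snapshot(name): name is "scene" or "top" or "wrist"; returns the picture (400x640x3 uint8, red, green, blue); there is no depth.
- ctrl.camera_model(name): a dict with "vertical_fov" (degrees; the focal length in pixels is half the picture's height over the tangent of half this angle, whatever the lens; pixels are square), "cx", "cy" (the principal point, pixels), "T" (4x4, takes a point from camera to world coordinates); the wrist camera has in their place "T_tool_cam" (4x4, takes a point from camera to tool coordinates, whose origin is the TCP and whose axes are the flange's). Camera axes: x right, y up, looking along -z (the intrinsics and any distortion apply to the point x, -y, -z); pixel columns grow to the right and rows downward; lengths in mm; the calibration is good to about 2 mm. A picture is of the moment at which its call begins: read the wrist's pose just before it. camera_model takes no time and is no camera call.
- ctrl.close_job(): hands the job in, once; it reports no verdict.
The state is a dict: "clock": time; "qpos": joint angles; "dq": joint speeds; "joint_efforts": joint torques, N m; "ee_pos": TCP position; "tool_rot": TCP orientation; "force": force on the tool from outside, world axes, zero at the start; "moment": the same for the moment, N m; "gripper_width": finger opening in mm.
Only numpy, scipy, OpenCV 4.12 (cv2) and the standard library are available. Lean on these libraries where they do the work, as an engineer would, in place of code of your own. Each camera call takes 0.05 s, during which the arm holds its last target.

## Working session

There is one attempt and no reset: what is moved stays moved. The work goes in short steps, Python scripts to look and compute and a tool call to move; the robot and the scene stay as the last step left them, time stands still between calls to the robot, and variables do not carry over. Pictures are saved under pics/ and viewed, and the job is handed in when it is done.

Besides the shell and the picture viewer there is one more tool, called after "Emit:" as name(argument=value, ...), one argument or row to a line, values as JSON. apply_moves: Moves the arm, as the interface text tells. Its arguments: {"type":"object","properties":{"plan":{"type":"array"},"gripper":{"type":"number"},"newtons":{"type":"number"}},"required":["plan"]}

```bash
mkdir -p pics; ls
python3 - <<'E'
from station import ctrl
import cv2
s=ctrl.sense();print(s)
for n in ["scene","top"]:
    im=ctrl.snapshot(n);cv2.imwrite(f"pics/{n}0.png",im[:,:,::-1])
    print(n,ctrl.camera_model(n))
print(ctrl.camera_model("wrist"))
E
```

```text
pics
{'clock': 0.0, 'qpos': array([-1.17865827e+00,  9.18455316e-02,  1.23186411e+00, -1.39917253e-05,
        1.81979600e+00, -5.66811169e-02]), 'dq': array([-7.08674289e-04, -6.43214245e-04,  7.46404881e-05,  1.03949153e-03,
       -5.69601857e-04, -9.10266406e-04]), 'joint_efforts': array([-1.17840118e-04, -4.46452546e+01, -4.06450617e+01,  6.98727812e-02,
        2.93051417e-02, -1.34068077e-04]), 'ee_pos': array([ 260.24384912, -540.32766224,  235.52713131]), 'tool_rot': array([-3.06098381e+00, -6.98676610e-01,  5.22343322e-04]), 'force': array([ 0.18849667, -0.21483782, -0.47610121]), 'moment': array([-0.04637946,  0.01520205, -0.06022508]), 'gripper_width': 87.66387558064066}
scene {'vertical_fov': 51.93387076479735, 'cx': 319.5280377110124, 'cy': 195.24628265658873, 'T': array([[ 2.64605112e-01, -8.23193643e-01,  5.02330928e-01,
         1.09269723e+03],
       [ 9.64209666e-01,  2.34938014e-01, -1.22897722e-01,
        -1.30520442e+02],
       [-1.68480074e-02,  5.16871702e-01,  8.55897067e-01,
         8.57789924e+02],
       [ 0.00000000e+00,  0.00000000e+00,  0.00000000e+
[... 211 characters left out ...]

       [-9.99945749e-01, -1.02461788e-02,  1.87503950e-03,
         4.89132607e-01],
       [ 5.91084650e-04,  1.23903560e-01,  9.92294089e-01,
         1.13339421e+03],
       [ 0.00000000e+00,  0.00000000e+00,  0.00000000e+00,
         1.00000000e+00]])}
{'vertical_fov': 59.76607829218673, 'cx': 316.11699588387023, 'cy': 197.8053918830744, 'T_tool_cam': array([[ 6.87006167e-04,  9.63068964e-01,  2.69253966e-01,
         7.39410764e+01],
       [ 9.99999641e-01, -7.94926298e-04,  2.91780012e-04,
        -6.21838223e-01],
       [ 4.95041332e-04,  2.69253669e-01, -9.63069165e-01,
        -1.48565201e+02],
       [ 0.00000000e+00,  0.00000000e+00,  0.00000000e+00,
         1.00000000e+00]])}
```

View pics/scene0.png

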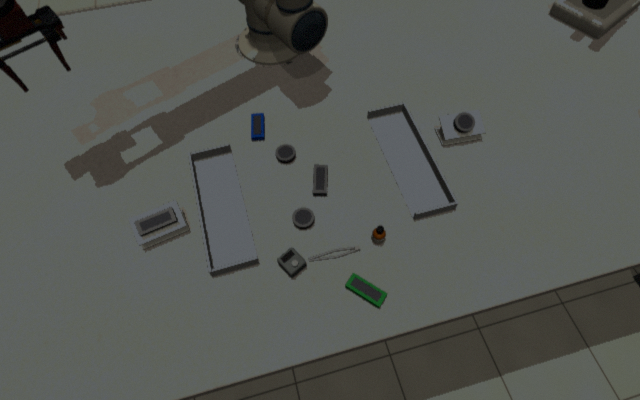

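View pics/top0.png

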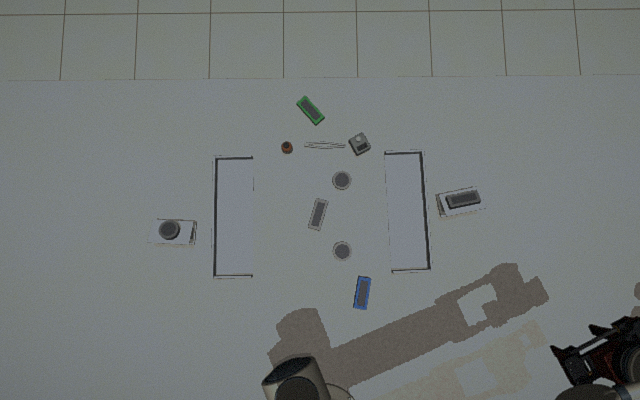

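Top view: +x is up and +y is left.
- The round sample is at (169,230), on the left, so the dishes go in tray_left. The long sample is at (462,198), on the right, so the case goes in tray_right.
- Slide case candidates: grey (318,214), blue (362,292), green (311,110), and the mounted sample (462,198). I choose the grey one.
- Dish candidates: (342,180), (342,250), and the mounted sample (169,230). I choose the first two.

Next is a close crop and measurement.

```bash
cat > h.py <<'E'
import numpy as np, cv2
from station import ctrl
def px2w(n,u,v,z):
    m=ctrl.camera_model(n);f=200/np.tan(np.radians(m["vertical_fov"]/2));T=m["T"]
    d=T[:3,:3]@np.array([(u-m["cx"])/f,-(v-m["cy"])/f,-1]);o=T[:3,3]
    return (o+d*(z-o[2])/d[2]).round(1)
def w2px(n,p):
    m=ctrl.camera_model(n);f=200/np.tan(np.radians(m["vertical_fov"]/2));T=m["T"]
    c=T[:3,:3].T@(np.array(p)-T[:3,3]); return (m["cx"]+f*c[0]/-c[2], m["cy"]-f*c[1]/-c[2])
E
python3 - <<'E'
from h import *
im=cv2.imread("pics/top0.png")
c=im[130:290,200:440];c=cv2.convertScaleAbs(c,alpha=1.6)
cv2.imwrite("pics/crop0.png",cv2.resize(c,None,fx=3.3,fy=3.3,interpolation=cv2.INTER_CUBIC))
for nm,u,v,z in [("d1",342,180,18),("d2",342,250,18),("case",318,214,16),("bottle",287,147,30),("tw1",305,145,2),("tw2",345,147,2),("counter",359,144,34),("blue",362,292,16),
 ("Lback1",217,158,30),("Lback2",215,276,30),("Lmouth1",253,158,0),("Lmouth2",252,276,0),("Rb1",422,152,30),("Rb2",429,268,30),("Rm1",385,153,0),("Rm2",392,270,0)]:
    print(nm,px2w("top",u,v,z))
for nm,u,v,z in [("d1",303,217,18),("d2",286,152,18),("case",320,179,16)]: print(nm,px2w("scene",u,v,z))
E
```

```text
d1 [645.1 -61.1  18. ]
d2 [453.7 -57.9  18. ]
case [552.   6.  16.]
bottle [736.9  89.7  30. ]
tw1 [748.9  41.    2. ]
tw2 [741.9 -72.1   2. ]
counter [ 742.4 -108.7   34. ]
blue [ 341.9 -109.6   16. ]
Lback1 [708.  282.2  30. ]
Lback2 [389.2 280.8  30. ]
Lmouth1 [713.3 188.2   0. ]
Lmouth2 [385.8 187.6   0. ]
Rb1 [ 719.  -282.3   30. ]
Rb2 [ 404.2 -287.9   30. ]
Rm1 [ 723.9 -185.1    0. ]
Rm2 [ 397.9 -194.5    0. ]
d1 [646.1 -62.3  18. ]
d2 [451.8 -58.2  18. ]
case [554.1   3.8  16. ]
```

View pics/crop0.png

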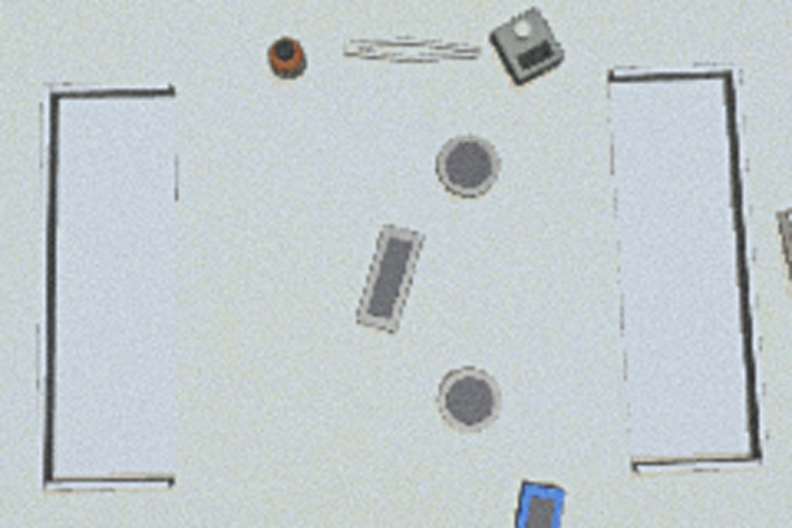

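The crop confirms grey oblong case and two round grey-lid dishes; blue one is a decoy at crop (540,505). Refining the case yaw and tray edges.

Run:
```python
from h import *
from scipy.spatial.transform import Rotation as R
im=cv2.imread("pics/top0.png");g=cv2.GaussianBlur(cv2.cvtColor(im,cv2.COLOR_BGR2GRAY),(3,3),0)
big=g[160:275,265:380];print(np.median(big))
m=(big<np.median(big)-8).astype(np.uint8)
for c in cv2.findContours(m,cv2.RETR_EXTERNAL,cv2.CHAIN_APPROX_NONE)[0]:
    if cv2.contourArea(c)<100: continue
    (cx,cy),s,a=cv2.minAreaRect(c); b=cv2.boxPoints(((cx,cy),s,a))+[265,160]
    print((cx+265,cy+160),s,px2w("top",cx+265,cy+160,12))
    w=[px2w("top",*p,12)[:2] for p in b]
    for i in range(2):
        d=w[i+1]-w[i]; print(np.linalg.norm(d).round(1),np.degrees(np.arctan2(d[1],d[0])).round(1))
s=ctrl.sense();print(R.from_rotvec(s["tool_rot"]).as_matrix().round(3))
```

```text
130.0
(341.5, 250.0) (20.0, 19.0) [453.7 -56.9  12. ]
51.8 -90.6
53.8 178.9
(317.67734146118164, 213.98875427246094) (14.599676132202148, 32.94285583496094) [552.3   6.9  12. ]
90.6 -17.3
40.3 -107.6
(340.9499969482422, 180.14999771118164) (19.606117248535156, 19.922346115112305) [645.6 -58.6  12. ]
56.0 -19.0
54.6 -109.4
[[ 0.901  0.434 -0.001]
 [ 0.434 -0.901  0.002]
 [ 0.    -0.002 -1.   ]]
```

Emit:
apply_moves(
  plan=[
    {"dx": 2.1,"dy": 3.9,"dz": 0,"turn": -3},
    {"dx": 2.1,"dy": 3.9,"dz": 0,"turn": -3},
    {"dx": 2.1,"dy": 3.9,"dz": 0,"turn": -3},
    {"dx": 2.1,"dy": 3.9,"dz": 0,"turn": -3},
    {"dx": 2.1,"dy": 3.9,"dz": -1,"turn": -3},
    {"dx": 2.1,"dy": 3.9,"dz": -1,"turn": -3},
    {"dx": 2.1,"dy": 3.9,"dz": -1,"turn": -3},
    {"dx": 2.1,"dy": 3.9,"dz": -1,"turn": -3},
    {"dx": 2.1,"dy": 3.9,"dz": -1,"turn": -3},
    {"dx": 2.1,"dy": 3.9,"dz": -1,"turn": -3},
    {"dx": 2.1,"dy": 3.9,"dz": -1,"turn": -3},
    {"dx": 2.1,"dy": 3.9,"dz": -1,"turn": -3},
    {"dx": 2.1,"dy": 3.9,"dz": -1,"turn": -3},
    {"dx": 2.0,"dy": 3.9,"dz": -1,"turn": -3.2},
    {"dx": 0},
    {"dx": 0},
  ],
  gripper=8,
  newtons=5,
)

```text
schema error: expected keys dx, dy, dz, turn
```

Run:
```python
from h import *
from scipy.spatial.transform import Rotation as R
s=ctrl.sense();print(s["ee_pos"],s["clock"],s["force"]);M=R.from_rotvec(s["tool_rot"]).as_matrix();print(M.round(3))
im=ctrl.snapshot("wrist");cv2.imwrite("pics/w1.png",im[:,:,::-1])
```

```text
[ 260.23506391 -540.35220191  235.58646395] 0.1 [ 0.86570098 -0.08917201 -0.01994593]
[[ 0.901  0.434 -0.001]
 [ 0.434 -0.901  0.002]
 [ 0.    -0.002 -1.   ]]
```

View pics/w1.png

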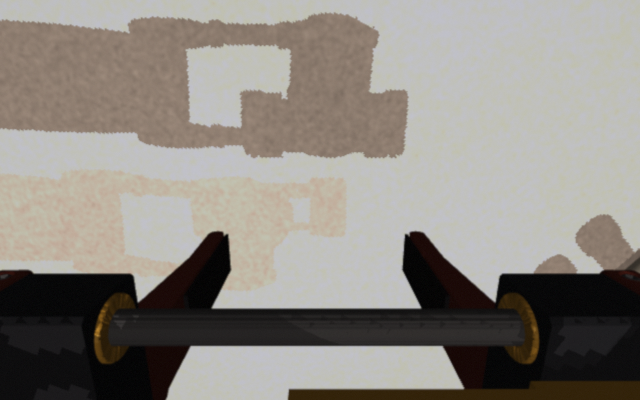

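The move was refused because every row needs all four keys. The wrist view shows only the bench, since the arm hasn't moved.

Emit:
apply_moves(
  plan=[
    {"dx": 2.1,"dy": 3.9,"dz": 0,"turn": -3},
    {"dx": 2.1,"dy": 3.9,"dz": 0,"turn": -3},
    {"dx": 2.1,"dy": 3.9,"dz": 0,"turn": -3},
    {"dx": 2.1,"dy": 3.9,"dz": 0,"turn": -3},
    {"dx": 2.1,"dy": 3.9,"dz": -1,"turn": -3},
    {"dx": 2.1,"dy": 3.9,"dz": -1,"turn": -3},
    {"dx": 2.1,"dy": 3.9,"dz": -1,"turn": -3},
    {"dx": 2.1,"dy": 3.9,"dz": -1,"turn": -3},
    {"dx": 2.1,"dy": 3.9,"dz": -1,"turn": -3},
    {"dx": 2.1,"dy": 3.9,"dz": -1,"turn": -3},
    {"dx": 2.1,"dy": 3.9,"dz": -1,"turn": -3},
    {"dx": 2.1,"dy": 3.9,"dz": -1,"turn": -3},
    {"dx": 2.1,"dy": 3.9,"dz": -1,"turn": -3},
    {"dx": 2.0,"dy": 3.9,"dz": -1,"turn": -3.2},
    {"dx": 0,"dy": 0,"dz": 0,"turn": 0},
    {"dx": 0,"dy": 0,"dz": 0,"turn": 0},
  ],
  gripper=8,
  newtons=5,
)

```text
clock: 2.15
ee_pos: [553.0, 5.0, 136.5]
tool_rot: [3.109, -0.449, -0.001]
force: [-0.4, 0.3, 0.4]
gripper_width: 80.1
```

Run:
```python
from h import *
from scipy.spatial.transform import Rotation as R
s=ctrl.sense();print(s["ee_pos"],s["clock"],s["force"]);M=R.from_rotvec(s["tool_rot"]).as_matrix();print(M.round(3))
im=ctrl.snapshot("wrist");cv2.imwrite("pics/w2.png",im[:,:,::-1])
```

```text
[553.04563808   5.01939475 136.49847074] 2.15 [-0.3917359   0.30110444  0.40821636]
[[ 0.959 -0.283 -0.001]
 [-0.283 -0.959 -0.001]
 [-0.001  0.001 -1.   ]]
```

View pics/w2.png

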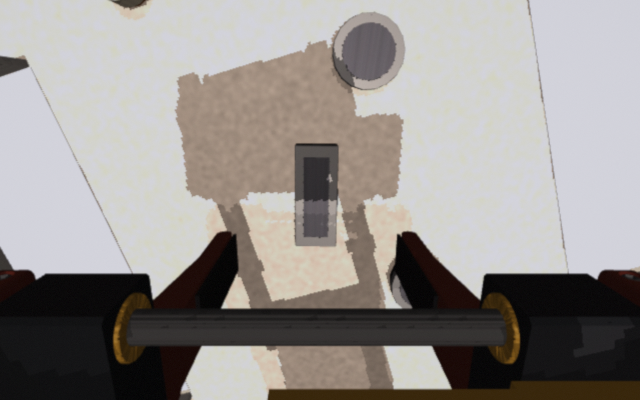

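The wrist view shows the case at columns 295–338, rows 145–245, centred and square between the fingers. I'll check its centre from this view.

```bash
cat >> h.py <<'E'
from scipy.spatial.transform import Rotation as R
def wr2w(s,u,v,z):
    m=ctrl.camera_model("wrist");f=200/np.tan(np.radians(m["vertical_fov"]/2));Tc=m["T_tool_cam"]
    M=R.from_rotvec(s["tool_rot"]).as_matrix()
    d=M@Tc[:3,:3]@np.array([(u-m["cx"])/f,-(v-m["cy"])/f,-1]);o=np.array(s["ee_pos"])+M@Tc[:3,3]
    return (o+d*(z-o[2])/d[2]).round(1)
E
python3 - <<'E'
from h import *
s=ctrl.sense()
for p in [(295,145),(338,145),(295,245),(338,245),(317,195),(370,50)]: print(p,wr2w(s,*p,16))
E
```

```text
(295, 145) [596.6   9.4  16. ]
(338, 145) [587.2 -22.4  16. ]
(295, 245) [517.1  34.3  16. ]
(338, 245) [ 5.07e+02 -2.00e-01  1.60e+01]
(317, 195) [553.5   4.4  16. ]
(370, 50) [646.2 -62.6  16. ]
```

Emit:
apply_moves(
  plan=[
    {"dx": -0.1,"dy": 0,"dz": -2.4,"turn": -0.5},
    {"dx": 0,"dy": 0,"dz": -2.4,"turn": 0},
    {"dx": 0,"dy": 0,"dz": -2.4,"turn": 0},
    {"dx": 0,"dy": 0,"dz": -2.2,"turn": 0},
    {"dx": 0,"dy": 0,"dz": -1.5,"turn": 0},
    {"dx": 0,"dy": 0,"dz": -0.7,"turn": 0},
    {"dx": 0,"dy": 0,"dz": 0,"turn": 0},
    {"dx": 0,"dy": 0,"dz": 0,"turn": 0},
  ],
)

```text
clock: 3.2
ee_pos: [552.9, 5.3, 21.7]
tool_rot: [-3.107, 0.464, -0.002]
force: [-0.6, -0.0, 0.6]
gripper_width: 79.8
```

Emit:
apply_moves(
  plan=[
    {"dx": 0,"dy": 0,"dz": 0,"turn": 0},
    {"dx": 0,"dy": 0,"dz": 0,"turn": 0},
    {"dx": 0,"dy": 0,"dz": 0,"turn": 0},
    {"dx": 0,"dy": 0,"dz": 0,"turn": 0},
    {"dx": 0,"dy": 0,"dz": 0,"turn": 0},
    {"dx": 0,"dy": 0,"dz": 0,"turn": 0},
  ],
  gripper=3.0,
  newtons=5,
)

```text
clock: 3.95
ee_pos: [552.3, 5.4, 20.6]
tool_rot: [-3.107, 0.464, 0.0]
force: [-0.1, 0.2, 0.6]
gripper_width: 33.7
```

Run:
```python
from h import *
for p in [(437,212),(440,193),(485,208),(480,187)]: print(p,px2w("top",*p,60))
print("scene",[px2w("scene",*p,60) for p in [(134,225),(180,205),(188,235),(142,245)]])
```

```text
(437, 212) [ 550.9 -307.4   60. ]
(440, 193) [ 601.2 -317.7   60. ]
(485, 208) [ 560.2 -434.4   60. ]
(480, 187) [ 616.1 -424.5   60. ]
scene [array([ 586.3, -427.5,   60. ]), array([ 562.9, -325. ,   60. ]), array([ 643.2, -315.4,   60. ]), array([ 640.1, -412.8,   60. ])]
```

Emit:
apply_moves(
  plan=[
    {"dx": 0,"dy": -1.2,"dz": 0,"turn": 1},
    {"dx": 0,"dy": -2.3,"dz": 0,"turn": 2},
    {"dx": 0,"dy": -2.3,"dz": 0,"turn": 2},
    {"dx": 0,"dy": -2.3,"dz": 0,"turn": 2},
    {"dx": 0,"dy": -2.3,"dz": 0,"turn": 2},
    {"dx": 0,"dy": -2.3,"dz": 0,"turn": 2},
    {"dx": -0.7,"dy": -2.3,"dz": 0,"turn": 2},
    {"dx": -0.8,"dy": -2.3,"dz": 0,"turn": 2},
    {"dx": -0.8,"dy": -2.3,"dz": 0,"turn": 2},
    {"dx": -0.8,"dy": -2.2,"dz": 0,"turn": 1.7},
    {"dx": -0.8,"dy": -1.2,"dz": 0,"turn": 0},
    {"dx": 0,"dy": 0,"dz": 0,"turn": 0},
    {"dx": 0,"dy": 0,"dz": 0,"turn": 0},
  ],
)

```text
clock: 5.58
ee_pos: [513.4, -224.1, 20.6]
tool_rot: [-3.141, -0.047, 0.0]
force: [-0.7, 0.4, -0.7]
gripper_width: 34.0
```

Emit:
apply_moves(
  plan=[
    {"dx": 0,"dy": 0,"dz": 0,"turn": 0},
    {"dx": 0,"dy": 0,"dz": 0,"turn": 0},
    {"dx": 0,"dy": 0,"dz": 0,"turn": 0},
    {"dx": 0,"dy": 0,"dz": 3,"turn": 0},
    {"dx": 0,"dy": 0,"dz": 4,"turn": 0},
    {"dx": 0,"dy": 2,"dz": 2,"turn": 10},
    {"dx": 0,"dy": 2,"dz": 0,"turn": 10},
    {"dx": 0,"dy": 2,"dz": 0,"turn": 10},
    {"dx": 0,"dy": 0,"dz": 0,"turn": 0},
  ],
  gripper=5,
)

```text
clock: 6.7
ee_pos: [513.5, -163.7, 110.8]
tool_rot: [3.022, 0.859, 0.001]
force: [-0.4, 0.1, 1.4]
gripper_width: 50.5
```

Run:
```python
from h import *
s=ctrl.sense();print(s)
im=ctrl.snapshot("top");cv2.imwrite("pics/top1.png",cv2.resize(cv2.convertScaleAbs(im[130:290,200:440,::-1],alpha=1.6),None,fx=3.3,fy=3.3,interpolation=cv2.INTER_CUBIC))
```

```text
{'clock': 6.7, 'qpos': array([-3.71762361e-01, -6.17470699e-02,  1.60763759e+00,  1.14401980e-04,
        1.59538492e+00,  6.45170241e-01]), 'dq': array([-0.02602424,  0.01132515, -0.00796175, -0.01525087, -0.007567  ,
        0.0626671 ]), 'joint_efforts': array([  0.80552001, -38.0694437 , -40.24659634,   0.25901715,
         0.05591497,  -0.80664502]), 'ee_pos': array([ 513.47709554, -163.66658665,  110.78444543]), 'tool_rot': array([3.02179630e+00, 8.58906132e-01, 5.05583160e-04]), 'force': array([-0.37888936,  0.14096579,  1.42041687]), 'moment': array([ 0.03519088, -0.01538202, -0.01073055]), 'gripper_width': 50.45825690763967}
```

View pics/top1.png

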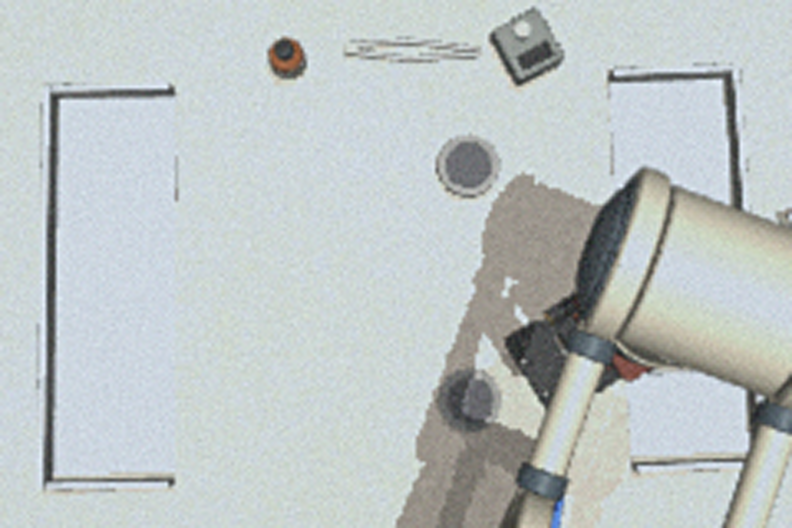

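Emit:
apply_moves(
  plan=[
    {"dx": 0,"dy": 0,"dz": 0,"turn": 10},
    {"dx": 0,"dy": 0,"dz": 0,"turn": 10},
    {"dx": 0,"dy": 0,"dz": 0,"turn": 10},
    {"dx": 0,"dy": 0,"dz": -1.5,"turn": 10},
    {"dx": 0,"dy": 0,"dz": -2,"turn": 10},
    {"dx": 0,"dy": 0,"dz": -2,"turn": 10},
    {"dx": 0,"dy": 0,"dz": -2,"turn": 0},
    {"dx": 0,"dy": 0,"dz": -1.5,"turn": 0},
    {"dx": 0,"dy": 0,"dz": 0,"turn": 0},
    {"dx": 0,"dy": 0,"dz": 0,"turn": 0},
  ],
)

```text
clock: 8.0
ee_pos: [513.8, -164.8, 21.3]
tool_rot: [2.189, 2.252, 0.001]
force: [1.2, -1.0, 0.4]
gripper_width: 49.9
```

Run:
```python
from h import *
s=ctrl.sense();print(s["ee_pos"],s["qpos"],R.from_rotvec(s["tool_rot"]).as_matrix().round(3))
im=ctrl.snapshot("scene");cv2.imwrite("pics/s2.png",cv2.resize(cv2.convertScaleAbs(im[80:300,100:400,::-1],alpha=1.6),None,fx=2.6,fy=2.6,interpolation=cv2.INTER_CUBIC))
```

```text
[ 513.75773201 -164.82365288   21.32622297] [-3.73475259e-01 -4.35033470e-03  1.71373769e+00 -4.61383750e-05
  1.43118885e+00 -4.02045134e-01] [[-0.029  1.     0.001]
 [ 1.     0.029 -0.   ]
 [-0.     0.001 -1.   ]]
```

View pics/s2.png

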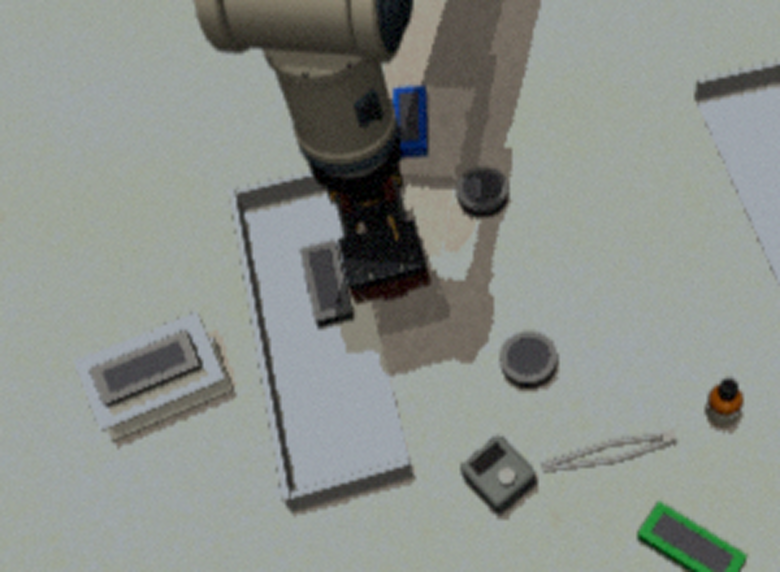

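The case lies in the tray parallel to the back wall at crop (327,285), with both fingers behind it. Next is the push.

Emit:
apply_moves(
  plan=[
    {"dx": 0,"dy": -1,"dz": 0,"turn": 0},
    {"dx": 0,"dy": -1,"dz": 0,"turn": 0},
    {"dx": 0,"dy": -0.8,"dz": 0,"turn": 0},
    {"dx": 0,"dy": -0.8,"dz": 0,"turn": 0},
    {"dx": 0,"dy": -0.8,"dz": 0,"turn": 0},
    {"dx": 0,"dy": -0.8,"dz": 0,"turn": 0},
    {"dx": 0,"dy": -0.8,"dz": 0,"turn": 0},
    {"dx": 0,"dy": -0.8,"dz": 0,"turn": 0},
    {"dx": 0,"dy": -0.5,"dz": 0,"turn": 0},
    {"dx": 0,"dy": -0.3,"dz": 0,"turn": 0},
    {"dx": 0,"dy": -0.2,"dz": 0,"turn": 0},
    {"dx": 0,"dy": 0,"dz": 0,"turn": 0},
  ],
)

```text
clock: 9.55
ee_pos: [513.3, -242.7, 20.5]
tool_rot: [2.188, 2.254, -0.0]
force: [0.7, 1.2, -0.4]
gripper_width: 50.1
```

Emit:
apply_moves(
  plan=[
    {"dx": 0,"dy": -0.2,"dz": 0,"turn": 0},
    {"dx": 0,"dy": -0.1,"dz": 0,"turn": 0},
    {"dx": 0,"dy": 0,"dz": 0,"turn": 0},
  ],
)

```text
clock: 9.93
ee_pos: [513.3, -243.5, 20.6]
tool_rot: [-2.185, -2.253, -0.004]
force: [-2.0, 6.9, 4.0]
gripper_width: 49.7
```

Emit:
apply_moves(
  plan=[
    {"dx": 0,"dy": -0.2,"dz": 0,"turn": 0},
    {"dx": 0,"dy": 0,"dz": 0,"turn": 0},
  ],
)

```text
clock: 10.18
ee_pos: [513.3, -243.6, 20.6]
tool_rot: [-2.182, -2.252, -0.007]
force: [-1.6, 14.4, 5.1]
gripper_width: 50.1
```

Emit:
apply_moves(
  plan=[
    {"dx": 0,"dy": 1.3,"dz": 0,"turn": 0},
    {"dx": 0,"dy": 1.3,"dz": 0,"turn": 0},
    {"dx": 0,"dy": 1,"dz": 2,"turn": 0},
    {"dx": 0,"dy": 0,"dz": 3,"turn": 0},
    {"dx": 0,"dy": 1,"dz": 3,"turn": -10.2},
    {"dx": -0.8,"dy": 1.7,"dz": 1.5,"turn": -10.2},
    {"dx": -0.8,"dy": 1.7,"dz": 1.5,"turn": -10.2},
    {"dx": -0.8,"dy": 1.7,"dz": 0,"turn": -10.2},
    {"dx": -0.8,"dy": 1.7,"dz": 0,"turn": -10.2},
    {"dx": -0.8,"dy": 1.7,"dz": 0,"turn": -10.2},
    {"dx": -0.8,"dy": 1.7,"dz": 0,"turn": -10.2},
    {"dx": -0.6,"dy": 1.8,"dz": 0,"turn": -10.2},
    {"dx": -0.5,"dy": 2,"dz": 0,"turn": -10.2},
    {"dx": 0,"dy": 0,"dz": 0,"turn": 0},
    {"dx": 0,"dy": 0,"dz": 0,"turn": 0},
  ],
  gripper=8.6,
)

```text
clock: 12.05
ee_pos: [454.6, -62.0, 131.6]
tool_rot: [3.141, 0.004, 0.002]
force: [0.5, -0.6, 1.0]
gripper_width: 85.7
```

Run:
```python
from h import *
s=ctrl.sense();print(s["ee_pos"],s["clock"],R.from_rotvec(s["tool_rot"]).as_matrix().round(3)[:,1])
im=ctrl.snapshot("top");cv2.imwrite("pics/top3.png",cv2.resize(cv2.convertScaleAbs(im[130:290,200:440,::-1],alpha=1.6),None,fx=3.3,fy=3.3,interpolation=cv2.INTER_CUBIC))
im=ctrl.snapshot("wrist");cv2.imwrite("pics/w3.png",im[:,:,::-1])
```

```text
[454.6445108  -62.02110232 131.56218564] 12.05 [ 0.002 -1.     0.001]
```

View pics/top3.png

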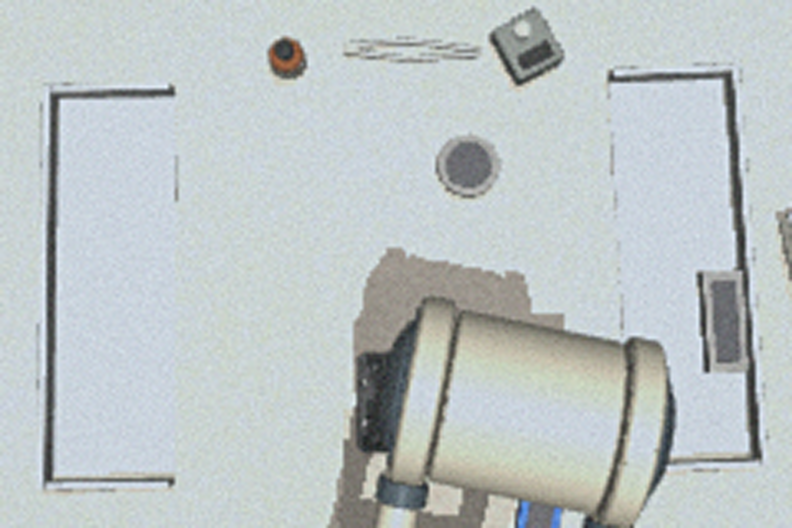

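View pics/w3.png

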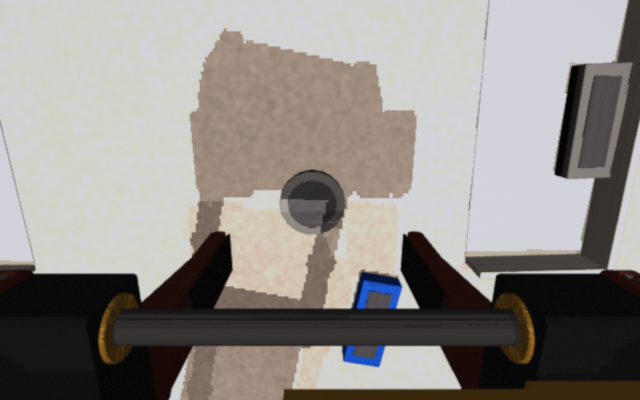

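The case sits flush on the right tray's back wall at crop (726,320). Dish b is between the fingers at wrist pixel (312,202).

Run:
```python
from h import *
s=ctrl.sense();print(wr2w(s,312,202,18))
for p in [(571,64),(632,64),(557,177),(608,178)]:print(wr2w(s,*p,16))
```

```text
[451.6 -58.3  18. ]
[ 553.3 -242.3   16. ]
[ 553.3 -285.6   16. ]
[ 471.4 -247.7   16. ]
[ 470.6 -287.3   16. ]
```

Emit:
apply_moves(
  plan=[
    {"dx": 0,"dy": 0.3,"dz": -2.4,"turn": 0},
    {"dx": 0,"dy": 0,"dz": -2.4,"turn": 0},
    {"dx": 0,"dy": 0,"dz": -2.2,"turn": 0},
    {"dx": 0,"dy": 0,"dz": -2,"turn": 0},
    {"dx": 0,"dy": 0,"dz": -1.4,"turn": 0},
    {"dx": 0,"dy": 0,"dz": -0.7,"turn": 0},
    {"dx": 0,"dy": 0,"dz": 0,"turn": 0},
    {"dx": 0,"dy": 0,"dz": 0,"turn": 0},
  ],
)

```text
clock: 13.15
ee_pos: [454.9, -58.7, 20.5]
tool_rot: [3.141, -0.002, 0.002]
force: [-0.2, 0.0, 0.4]
gripper_width: 85.9
```

Emit:
apply_moves(
  plan=[
    {"dx": 0,"dy": 0,"dz": 0,"turn": 0},
    {"dx": 0,"dy": 0,"dz": 0,"turn": 0},
    {"dx": 0,"dy": 0,"dz": 0,"turn": 0},
    {"dx": 0,"dy": 0,"dz": 0,"turn": 0},
    {"dx": 0,"dy": 0,"dz": 0,"turn": 0},
  ],
  gripper=4.8,
)

```text
clock: 13.78
ee_pos: [454.4, -58.6, 19.7]
tool_rot: [3.142, -0.002, 0.0]
force: [0.0, 0.3, 0.2]
gripper_width: 51.8
```

Emit:
apply_moves(
  plan=[
    {"dx": 0,"dy": 1.2,"dz": 0,"turn": 0},
    {"dx": 0,"dy": 2.3,"dz": 0,"turn": 0},
    {"dx": 0,"dy": 2.5,"dz": 0,"turn": 0},
    {"dx": 0,"dy": 2.5,"dz": 0,"turn": 0},
    {"dx": 0,"dy": 2.5,"dz": 0,"turn": 0},
    {"dx": -0.3,"dy": 2.5,"dz": 0,"turn": 0},
    {"dx": -0.3,"dy": 2.5,"dz": 0,"turn": 0},
    {"dx": -0.3,"dy": 2.5,"dz": 0,"turn": 0},
    {"dx": -0.3,"dy": 2.5,"dz": 0,"turn": 0},
    {"dx": -0.3,"dy": 2.5,"dz": 0,"turn": 0},
    {"dx": 0,"dy": 2.5,"dz": 0,"turn": 0},
    {"dx": 0,"dy": 1.8,"dz": 0,"turn": 0},
    {"dx": 0,"dy": 0.9,"dz": 0,"turn": 0},
    {"dx": 0,"dy": 0,"dz": 0,"turn": 0},
    {"dx": 0,"dy": 0,"dz": 0,"turn": 0},
  ],
)

```text
clock: 15.65
ee_pos: [439.4, 228.2, 19.7]
tool_rot: [-3.141, 0.003, -0.0]
force: [0.4, 0.9, 0.3]
gripper_width: 51.8
```

Emit:
apply_moves(
  plan=[
    {"dx": 0,"dy": 0,"dz": 0,"turn": 0},
    {"dx": 0,"dy": 0,"dz": 0,"turn": 0},
    {"dx": 0,"dy": 0,"dz": 0,"turn": 0},
    {"dx": 0,"dy": 0,"dz": 2,"turn": 0},
    {"dx": 0,"dy": 0,"dz": 4,"turn": 0},
    {"dx": 0,"dy": 0,"dz": 4,"turn": 0},
    {"dx": 2,"dy": -2.9,"dz": 1,"turn": 0},
    {"dx": 2,"dy": -2.9,"dz": 0,"turn": 0},
    {"dx": 2,"dy": -2.9,"dz": 0,"turn": 0},
    {"dx": 2.1,"dy": -2.9,"dz": 0,"turn": 0},
    {"dx": 2.1,"dy": -2.9,"dz": 0,"turn": 0},
    {"dx": 2.1,"dy": -2.9,"dz": 0,"turn": 0},
    {"dx": 2.1,"dy": -2.9,"dz": 0,"turn": 0},
    {"dx": 2.1,"dy": -2.9,"dz": 0,"turn": 0},
    {"dx": 2.1,"dy": -2.9,"dz": 0,"turn": 0},
    {"dx": 2.1,"dy": -2.9,"dz": 0,"turn": 0},
    {"dx": 0,"dy": 0,"dz": 0,"turn": 0},
    {"dx": 0,"dy": 0,"dz": 0,"turn": 0},
  ],
  gripper=6.4,
)

```text
clock: 17.9
ee_pos: [646.0, -61.2, 129.3]
tool_rot: [-3.141, 0.003, 0.001]
force: [0.3, 1.0, 0.1]
gripper_width: 64.1
```

Run:
```python
from h import *
s=ctrl.sense();print(s["ee_pos"],s["clock"],R.from_rotvec(s["tool_rot"]).as_matrix().round(3)[:,1])
im=ctrl.snapshot("wrist");cv2.imwrite("pics/w4.png",im[:,:,::-1])
```

```text
[645.98133    -61.17865371 129.31764677] 17.9 [-0.002 -1.    -0.001]
```

View pics/w4.png

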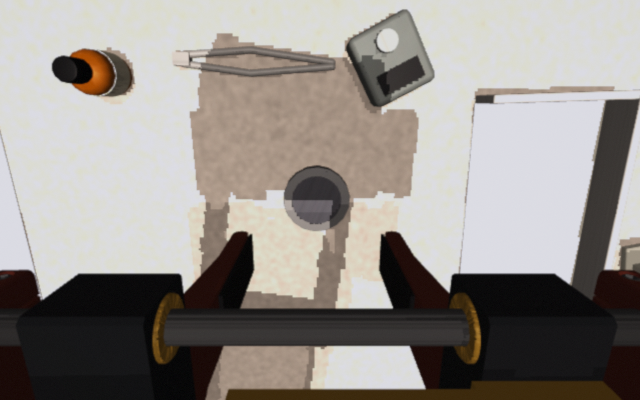

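Dish a is centred between the fingers at (317,198). The counter (390,60), tweezers and bottle are well clear of them.

Emit:
apply_moves(
  plan=[
    {"dx": 0,"dy": 0,"dz": -2,"turn": 0},
    {"dx": 0,"dy": 0,"dz": -2.4,"turn": 0},
    {"dx": 0,"dy": 0,"dz": -2.4,"turn": 0},
    {"dx": 0,"dy": 0,"dz": -2,"turn": 0},
    {"dx": 0,"dy": 0,"dz": -1.4,"turn": 0},
    {"dx": 0,"dy": 0,"dz": -0.7,"turn": 0},
    {"dx": 0,"dy": 0,"dz": 0,"turn": 0},
    {"dx": 0,"dy": 0,"dz": 0,"turn": 0},
  ],
  gripper=8,
)

```text
clock: 18.95
ee_pos: [647.0, -61.7, 21.7]
tool_rot: [3.141, -0.002, 0.003]
force: [-0.3, -0.1, 0.1]
gripper_width: 79.9
```

Emit:
apply_moves(
  plan=[
    {"dx": 0,"dy": 0,"dz": 0,"turn": 0},
    {"dx": 0,"dy": 0,"dz": 0,"turn": 0},
    {"dx": 0,"dy": 0,"dz": 0,"turn": 0},
    {"dx": 0,"dy": 0,"dz": 0,"turn": 0},
    {"dx": 0,"dy": 0,"dz": 0,"turn": 0},
  ],
  gripper=4.8,
)

```text
clock: 19.58
ee_pos: [646.4, -61.6, 20.8]
tool_rot: [3.142, -0.002, 0.0]
force: [-0.2, 0.5, 1.3]
gripper_width: 51.6
```

Emit:
apply_moves(
  plan=[
    {"dx": 0,"dy": 1.2,"dz": 0,"turn": 0},
    {"dx": 0,"dy": 2.3,"dz": 0,"turn": 0},
    {"dx": 0,"dy": 2.5,"dz": 0,"turn": 0},
    {"dx": 0,"dy": 2.5,"dz": 0,"turn": 0},
    {"dx": 0,"dy": 2.5,"dz": 0,"turn": 0},
    {"dx": 0,"dy": 2.5,"dz": 0,"turn": 0},
    {"dx": 0,"dy": 2.5,"dz": 0,"turn": 0},
    {"dx": 0,"dy": 2.5,"dz": 0,"turn": 0},
    {"dx": 0,"dy": 2.5,"dz": 0,"turn": 0},
    {"dx": 0,"dy": 2.5,"dz": 0,"turn": 0},
    {"dx": 0,"dy": 2.5,"dz": 0,"turn": 0},
    {"dx": 0,"dy": 2,"dz": 0,"turn": 0},
    {"dx": 0,"dy": 1,"dz": 0,"turn": 0},
    {"dx": 0,"dy": 0,"dz": 0,"turn": 0},
    {"dx": 0,"dy": 0,"dz": 0,"turn": 0},
  ],
)

```text
clock: 21.45
ee_pos: [646.5, 228.6, 20.8]
tool_rot: [-3.141, 0.003, -0.0]
force: [0.2, 1.7, 2.6]
gripper_width: 51.5
```

Emit:
apply_moves(
  plan=[
    {"dx": 0,"dy": 0,"dz": 0,"turn": 0},
    {"dx": 0,"dy": 0,"dz": 0,"turn": 0},
    {"dx": 0,"dy": 0,"dz": 0,"turn": 0},
    {"dx": 0,"dy": 0,"dz": 2,"turn": 0},
    {"dx": 0,"dy": 0,"dz": 4,"turn": 0},
    {"dx": 0,"dy": 0,"dz": 4,"turn": 0},
    {"dx": -2,"dy": -3,"dz": 2,"turn": 0},
    {"dx": -2,"dy": -3,"dz": 2,"turn": 0},
    {"dx": -2,"dy": -3,"dz": 0,"turn": 0},
    {"dx": -2,"dy": -3,"dz": 0,"turn": 0},
    {"dx": -2,"dy": -3,"dz": 0,"turn": 0},
    {"dx": -2,"dy": -3,"dz": 0,"turn": 0},
    {"dx": -2,"dy": -3,"dz": 0,"turn": 0},
    {"dx": -2,"dy": -3,"dz": 0,"turn": 0},
    {"dx": 0,"dy": 0,"dz": 0,"turn": 0},
    {"dx": 0,"dy": 0,"dz": 0,"turn": 0},
  ],
  gripper=6.4,
)

```text
clock: 23.45
ee_pos: [486.8, -11.3, 161.9]
tool_rot: [-3.141, 0.003, -0.003]
force: [-0.2, 0.3, 0.4]
gripper_width: 64.0
```

Run:
```python
from h import *
s=ctrl.sense();print(s["ee_pos"],s["clock"],s["dq"])
for n in ["top","scene"]:
    im=ctrl.snapshot(n);cv2.imwrite(f"pics/{n}5raw.png",im[:,:,::-1])
    im=im[80:300,160:460] if n=="top" else im[80:300,120:470]
    cv2.imwrite(f"pics/{n}5.png",cv2.resize(cv2.convertScaleAbs(im[:,:,::-1],alpha=1.6),None,fx=2.2,fy=2.2,interpolation=cv2.INTER_CUBIC))
```

```text
[486.84976153 -11.27995586 161.90140742] 23.45 [ 0.01697118  0.0181101  -0.00217619 -0.00212687 -0.00211378 -0.00323009]
```

View pics/top5.png

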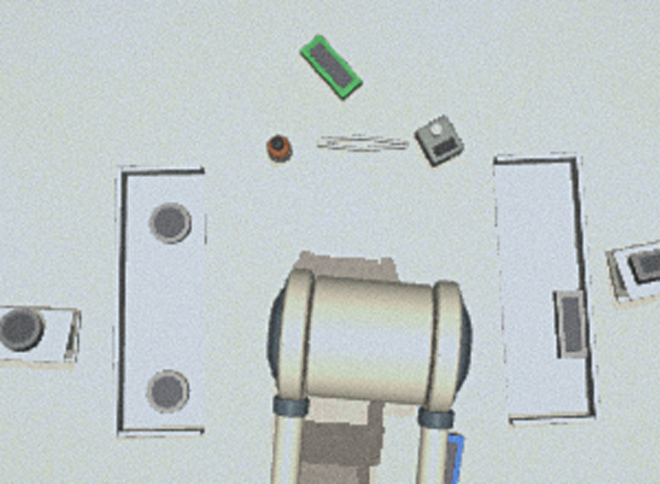

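View pics/scene5.png

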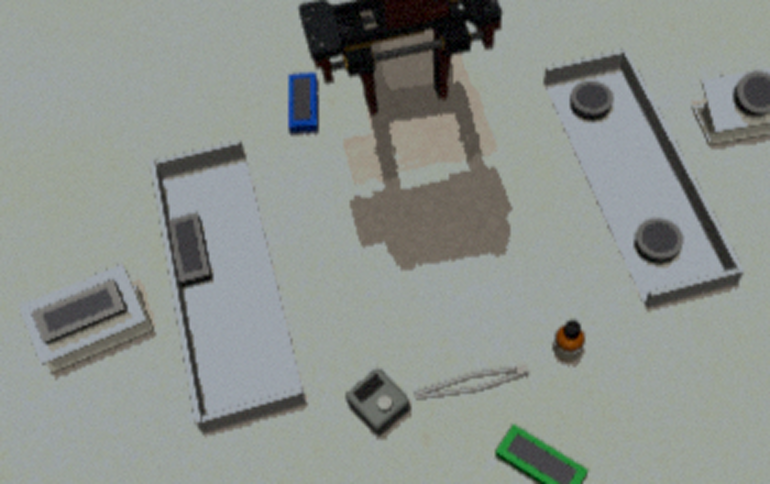

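Both dishes are fully inside the left tray (top crop (170,222) and (168,391)). The case is flush on the right tray's back wall at (571,324), and the bystanders haven't moved. Handing in.

Run:
```python
from h import *
print(px2w("top",237.3,180.9,18),px2w("top",236.4,257.7,18))
print(ctrl.close_job())
```

```text
[645.6 227.9  18. ] [436.2 227.2  18. ]
the job is handed in; nothing more can be done
None
```

I handed the job in after about 23.5 s of robot time. No verdict is reported, so success rests on my own checks.

- **Slide case:** The long sample stands behind the right tray. I gripped the case lightly, slid it flat into that tray and turned it to match the wall. I then pushed it against the back wall with both fingers until it stopped at about 14 N. The last top and scene pictures show it flush and parallel, but I did not measure the remaining gap to better than the roughly 2 mm calibration.
- **Dishes:** The round sample stands behind the left tray. I slid both dishes there. They measure at (646, 228) and (436, 227) mm, which puts each about 14 mm fully inside the mouth.
- **Everything else:** The bottle, tweezers, counter and the blue and green look-alikes appear unmoved in the last pictures. The arm was clear of everything.

One early move call was refused because its rows lacked some keys. It caused no motion, and I resent it in the right form. No check failed; readings of the same point from different cameras disagreed by at most about 4 mm.

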